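Lock the spin tester and wind its key

ROBOT

A 7-joint arm with a two-finger parallel gripper is mounted at the origin on the work surface. World frame = base frame: x ahead of the robot, y to its left, z up, the work surface at z = 0. Lengths are in mm, angles in rad, forces in N, time in s.
With the tool pointing down it reaches from about 400 to 850 mm from the base axis. Payload 4.5 kg.
Tool frame: the origin (TCP) lies between the finger pads, 19 mm behind the fingertips; this is the grasp point; z points along the fingers, y is the direction in which the jaws open and shut (so a half turn about z gives the same grasp; the last joint's range is limited). The gripper opens to 85 mm and grips with 20 to 120 N. Pads are 22 mm wide; open, the fingers measure 114 mm over their backs; the gripper's body (76 mm by 85 mm) begins 54 mm behind the grasp point. The pads swing forward as they close: fully open they stand 13 mm farther back than shut.
Start: joints at [-1.18, 0.689, -0.195, 1.565, 0.157, 0.902, -0.215], TCP at [218.28, 585.667, 250.017] pointing down, gripper open.
Joint ranges: [-3.01, 3.01], [-0.46, 2.08], [-1.47, 1.51], [0.13, 2.56], [-1, 4.14], [0.04, 2.09], [-2.66, 2.66]. Speed limits (rad/s): [2.57, 2.57, 3.14, 3.14, 3.14, 3.14, 3.14].

INTERFACE

Orientations are given as [roll, pitch, yaw] about the fixed x, y, z axes, in that order (R = Rz(yaw) Ry(pitch) Rx(roll)).
In Python, from station import reach, line_to, move_joints, gripper_open, grab, sleep, ik, snapshot, camera_info, Unreachable, finish_job, cut_out, read_time_s, read_qpos, read_qd, read_effort, read_tool_pos, read_tool_rot, read_contact_force, read_moment, read_grip_width gives the robot as it stands. The module is installed in compiled form; this text tells all that it offers. Calls block until the motion is done:
- reach(position, orientation): joint-space move of the TCP to a pose.
- line_to(position, feed=150, rot=None, f_stop=None): straight line of the TCP; rot=None keeps the orientation; feed is the mean speed in mm/s. With f_stop (N) it stops when the force on the tool has changed by that much, and returns True; else False.
- move_joints(angles): joint-space move.
- gripper_open() and grab(): open the fingers fully, or close them until they stop; the grip force is fixed at half the most.
- sleep(seconds).
- ik(position, orientation): joint angles nearest the present ones, or None.
- snapshot(name): name is "scene" or "top"; returns the picture (420x560x3 uint8, blue, green, red); there is no depth.
- camera_info(name): a dict with "K" (3x3 intrinsics, pixels), "D" ([k1, k2, p1, p2, k3] as OpenCV has them; the pictures are not rectified), "T" (4x4, takes a point from camera to world coordinates). Camera axes: x right, y down, z forward; pixel columns grow to the right and rows downward; lengths in mm; the calibration is good to about 2 mm. A picture is of the moment at which its call begins. camera_info takes no time and is no camera call.
A pose or a line that the arm cannot do raises Unreachable and nothing moves.
- finish_job(): hands the job in, once; it reports no verdict.
Trained networks look in the newest picture that a camera, given by its name, has taken for a name from the list of things; names that differ only in an ending like _2 or _b are one class to them, and where a whole thing is asked for, a point or a joint stands for the part that bears it (a point fixed in the world has none). Each returns a list of dicts, best first, with "p" (0 to 1); they miss things now and then, are a little off and sometimes report something else, mostly with a low value. They report only what shows in the picture. A call takes as long as a camera call. They do not tell look-alikes from the thing itself.
- cut_out(thing, camera): "pixels" (420x560 bool, what is visible of it) and "rect" ([left, top, right, bottom] in pixels, round what is visible of it).
Readings, each from a call of its own:
- read_time_s(): time.
- read_qpos(): joint angles.
- read_qd(): joint speeds.
- read_effort(): joint torques, N m.
- read_tool_pos(): TCP position.
- read_tool_rot(): TCP orientation.
- read_contact_force(): force on the tool from outside, world axes, zero at the start.
- read_moment(): the same for the moment, N m.
- read_grip_width(): finger opening in mm.
Only numpy, scipy, OpenCV 4.12 (cv2) and the standard library are available. Lean on these libraries where they do the work, as an engineer would, in place of code of your own. Each camera call takes 0.05 s, during which the arm holds its last target. There are 200 camera calls.

TASK

Lift the flat steel brake blade out of its cork rest and slide it edgewise, without dropping it, fully down into the slot on top of the spin tester, so that the rotor is locked. Only then wind the tester's wing key clockwise (seen from above) until it comes up against its stop, and leave it fully wound with the blade still home in the slot. Leave the yo-yo, the tin and the pick where they are.

Things in the scene. Friction and masses are not known exactly. Their poses are not given: they have to be found in the camera images.
- tester: Spin tester, a grey box 170 (its x) x 230 (its y) x 70 mm high, fixed on the left or right half of the white tray (tray floor 4 mm above the work surface). Origin at the centre of its underside, z up. On its top, z = 70 mm: the slot block at y = +60, the wing key at y = -60 and, at x = -62, y = 0, a fixed round knurled speed knob, 18 mm high, not used.
- slot_floor (a point): Centre of the floor of the tester's slot, level with the tester's top. The slot runs along its x (the tester's x): 108 mm long inside, 7 mm wide (y), 28 mm deep between two aluminium cheeks with closed ends, open upward; flared lips, about 18 mm apart at the top, reach 36 mm above the floor.
- blade: Brake blade, loose, 110 to 230 g: steel plate 100 mm long (x), 4 mm thick (y), standing on edge, z = 0 to 50 mm, with a black grip along its top, 80 long, 16 thick, z = 46 to 70 mm. Origin mid lower edge, z up. Same turned end for end. Starts upright in the cork rest's slot. Pinch the grip across y from above, TCP about 62 mm over the lower edge. Home when the lower edge rests on the slot floor.
- rest: Cork rest fixed on the tray, 130 (its x) x 60 x 32 mm high, slot along x 106 x 6 mm, 22 mm deep, in its middle. Origin at the centre of its underside.
- key_grip (a point): Centre of the steel wing key, on its upright turning axis, 36 mm above the tester's top. The wings are one flat upright plate 64 mm long (x of this point, turns with the key), 9 mm thick (y), reaching from 18 mm below to 12 mm above this point. Grip it from above across the 9 mm, TCP about here. The blade, when home, is 120 mm away.
- key (a joint): Winding of the key, rad; grows clockwise seen from above. Starts at 0 to 0.8; wings lie along the tester's x at 0; hard stop at 4.71 (wings along the tester's y). Turning takes 0.09 N m at 0, rising with the spring to 0.16 at the stop. Let go, it stays, but near full wind 0.03 N m turns it back. Too far for one grasp of most wrists: turn, let go, lift, turn back, grip again.
- yoyo: Bystander: lime plastic yo-yo lying on its side, 58 mm across, 39 mm high. Origin at the centre of its underside.
- tin: Bystander: round steel tin, 79 mm across, 42 mm high. Origin at the centre of its underside.
- pick: Bystander: stainless bearing shield pick lying on the tray, 165 mm long along its x, 12 mm high. Origin under its middle.
Things that resemble listed ones, but are neither listed nor needed, are in the scene too. Leave any red look-alike of the blade alone.

How it is judged (in metres and radians):
On the way, in this order (a step that is already met when the one before it is completed fails the run):
1. the blade is fully down in the tester's slot before the key has been wound (key still below 1.2 rad) (z of blade in the frame of slot_floor below 0.004 m and horizontal distance between blade and slot_floor below 0.007 m and angle between the x axis of blade and the x axis of slot_floor, either way round below 0.08 rad and angle between blade's own z axis and vertical below 0.15 rad and value of joint key below 1.2 rad), for 0.2 s.
2. the key is wound up to its stop (value of joint key above 4.5 rad), for 0.1 s.
At the end, for the whole second after the job is handed in: The blade stands still in the tester's slot, its lower edge within 4 mm of the slot floor, within 7 mm of the slot's centre, in line within 0.08 rad and upright within 0.15 rad; the key is wound to within 0.2 rad of its stop (joint above 4.5) (z of blade in the frame of slot_floor between -0.004 and 0.004 m and horizontal distance between blade and slot_floor below 0.007 m and angle between the x axis of blade and the x axis of slot_floor, either way round below 0.08 rad and angle between blade's own z axis and vertical below 0.15 rad and linear speed of blade below 0.02 m/s and value of joint key above 4.5 rad); the robot touches nothing.
It fails at once if the blade is dropped into the slot (faster than 0.35 m/s inside it) (horizontal distance between blade and slot_floor below 0.015 m and z of blade in the frame of slot_floor below 0.03 m and linear speed of blade above 0.35 m/s).
It fails at once if the yo-yo, tin or pick is moved by more than 30 mm (distance of any of yoyo, tin, pick from where it was at the start of the episode above 0.03 m).
It also fails if it takes over 72 s, if anything falls off the work surface, if the arm or the gripper's body presses on something with over 40 N, if the wrist force passes 120 N, or if a joint passes its speed limit or range.

## Working session

There is one attempt and no reset: what is moved stays moved. The work goes in short steps, each a Python script; the robot and the scene stay as the last script left them, time stands still between calls to the robot, and variables do not carry over. Pictures are saved under pics/ and viewed, about 8 in all and at most 12, crops included, and the job is handed in when it is done.

```bash
ls; mkdir -p pics
python3 - <<'E'
from station import *
import cv2,numpy as np
for c in("scene","top"):
    im=snapshot(c); cv2.imwrite(f"pics/{c}0.png",im)
    i=camera_info(c); print(c,np.round(i["K"],1).tolist(),np.round(i["D"],3),np.round(i["T"],3).tolist())
    for t in("tester","blade","rest","key_grip","slot_floor","pick","yoyo","tin"):
        try:
            for d in cut_out(t,c)[:3]: print(c,t,round(d["p"],2),d["rect"],int(d["pixels"].sum()))
        except Exception as e: print(t,e)
print(read_time_s())
a=cv2.imread("pics/scene0.png");b=cv2.imread("pics/top0.png")
E
```

```text
pics
scene [[410.3, 0.0, 284.0], [0.0, 410.3, 207.9], [0.0, 0.0, 1.0]] [-0.116  0.     0.     0.     0.   ] [[-0.752, 0.522, -0.402, 842.934], [0.659, 0.581, -0.479, 362.328], [-0.017, -0.624, -0.781, 742.241], [0.0, 0.0, 0.0, 1.0]]
scene tester 0.73 [178.2, 142.9, 295.7, 255.2] 7870
scene blade 0.95 [319.8, 263.1, 350.3, 310.4] 464
scene blade 0.91 [402.2, 207.5, 436.6, 249.6] 527
scene blade 0.47 [260.3, 370.1, 302.7, 420.0] 502
scene rest 0.61 [301.8, 256.5, 365.4, 326.9] 1826
scene key_grip 0.76 [201.3, 152.1, 232.9, 169.4] 380
scene slot_floor 0.57 [175.9, 145.3, 294.2, 252.3] 7683
scene slot_floor 0.18 [186.7, 285.5, 218.2, 317.1] 803
scene pick 0.77 [258.7, 370.1, 302.2, 420.0] 463
scene yoyo 0.89 [188.1, 285.7, 216.6, 316.8] 808
scene tin 0.93 [111.5, 202.6, 150.1, 241.3] 1167
top [[436.0, 0.0, 272.5], [0.0, 436.0, 204.2], [0.0, 0.0, 1.0]] [-0.096  0.     0.     0.     0.   ] [[-0.023, -0.998, 0.066, 470.62], [-1.0, 0.022, -0.015, -22.585], [0.014, -0.067, -0.998, 1098.148], [0.0, 0.0, 0.0, 1.0]]
top tester 0.69 [267.9, 162.8, 373.7, 236.4] 6985
top blade 0.87 [191.6, 187.5, 205.3, 225.7] 261
top rest 0.78 [181.1, 179.0, 219.3, 239.6] 1157
top key_grip 0.53 [346.4, 188.9, 366.4, 213.5] 165
top slot_floor 0.79 [269.6, 166.6, 373.9, 240.4] 6941
top pick 0.74 [129.5, 124.3, 192.3, 129.5] 265
top yoyo 0.65 [248.9, 111.4, 269.7, 138.9] 446
top tin 0.62 [349.6, 101.2, 383.7, 134.2] 848
0.9
```

View pics/top0.png

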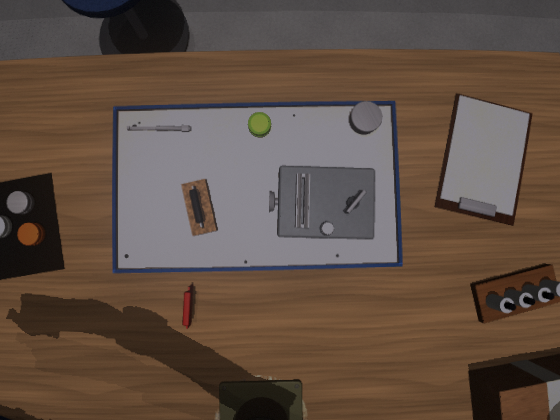

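View pics/scene0.png

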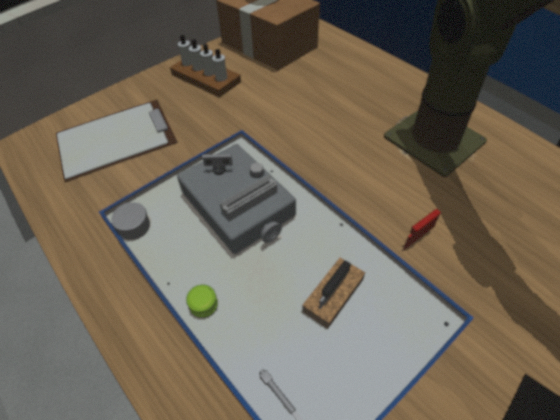

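The top view shows the blade in its rest at (197,206), the tester centred at (327,203), its slot at (302,200), the knob at (327,228) and the key at (355,201), turned about 0.7 clockwise. The red look-alike is at (187,308). The tester's axes nearly match the world's. I'll fit the poses next and check them with overlays.

```bash
cat > h.py <<'E'
from station import *
import cv2,numpy as np
from scipy.optimize import minimize
CI={c:camera_info(c) for c in("scene","top")}
def proj(P,c):
    T=np.linalg.inv(CI[c]["T"]); r=cv2.Rodrigues(np.array(T[:3,:3]))[0]
    return cv2.projectPoints(np.array(P,float).reshape(-1,3),r,T[:3,3].copy(),np.array(CI[c]["K"],float),np.array(CI[c]["D"],float))[0].reshape(-1,2)
def plane(uv,z,c):
    p=cv2.undistortPoints(np.array(uv,float).reshape(-1,1,2),np.array(CI[c]["K"],float),np.array(CI[c]["D"],float)).reshape(-1,2)
    T=np.array(CI[c]["T"]); d=np.c_[p,np.ones(len(p))]@T[:3,:3].T
    return T[:3,3]+d*((z-T[2,3])/d[:,2])[:,None]
def pose(p,L):  # p=(x,y,yaw)
    c,s=np.cos(p[2]),np.sin(p[2]); L=np.array(L,float)
    return np.c_[p[0]+c*L[:,0]-s*L[:,1],p[1]+s*L[:,0]+c*L[:,1],L[:,2]]
def box(cx,cy,lx,ly,z0,z1):
    return [[cx+a*lx/2,cy+b*ly/2,z] for z in(z0,z1) for a,b in((-1,-1),(1,-1),(1,1),(-1,1))]
def fit(masks,boxes,p0):
    S=4
    big={c:cv2.GaussianBlur(cv2.resize(m.astype(np.float32),None,fx=S,fy=S,interpolation=cv2.INTER_LINEAR),(0,0),2)for c,m in masks.items()}
    def cost(p):
        e=0
        for c,m in big.items():
            r=np.zeros(m.shape,np.float32)
            for b in boxes:
                h=cv2.convexHull(((proj(pose(p,b),c)+.5)*S*16).astype(np.int32)); cv2.fillConvexPoly(r,h,1,shift=4)
            r=cv2.GaussianBlur(r,(0,0),2); e+=((r-m)**2).sum()/m.sum()
        return e
    p0=np.array(p0,float); sim=np.array([p0,p0+[15,0,0],p0+[0,15,0],p0+[0,0,.15]])
    r=minimize(cost,p0,method="Nelder-Mead",options=dict(initial_simplex=sim,xatol=.05,fatol=1e-5)); return r.x,r.fun
def draw(im,c,p,b,col,o,S):
    q=((proj(pose(p,b),c)-o+.5)*S).astype(int)
    for k in(0,4): cv2.polylines(im,[q[k:k+4]],True,col,1)
E
cat > m.py <<'E'
from h import *
def best(t,c,near=None):
    L=cut_out(t,c)
    if near is not None: L=[d for d in L if np.hypot((d["rect"][0]+d["rect"][2])/2-near[0],(d["rect"][1]+d["rect"][3])/2-near[1])<25]
    return L[0]["pixels"] if L else None
I={c:snapshot(c) for c in CI}
g=lambda u,z:plane([u],z,"top")[0]
def run(t,nt,ns,boxes,u,z,yaw):
    M={"top":best(t,"top",nt),"scene":best(t,"scene",ns)}; p0=[*g(u,z)[:2],yaw]
    for cs in(("top",),("scene",),("top","scene")):
        m={c:M[c] for c in cs if M[c] is not None}
        if m: p,f=fit(m,boxes,p0); print(t,cs,np.round(p,3),round(f,3))
    return p
TB=box(0,0,170,230,4,74)
slot=box(0,60,108,7,74,106);lips=box(0,60,108,18,74,110)
tp=run("tester",(320,200),(236,200),[TB,lips],(327,203),74,0)
rp=run("rest",(199,208),(333,291),[box(0,0,130,60,4,36),box(0,0,80,16,60,84)],(199,208),36,.2)
bp=run("blade",(198,206),(335,287),[box(0,0,80,16,60,84),box(0,0,100,4,36,64)],(197,206),84,.15)
kc=pose(tp,[[0,-60,110]])[0]; print("key centre",kc,"slot",pose(tp,[[0,60,74]])[0])
kp=run("key_grip",(356,201),(217,161),[box(0,0,64,9,92,122)],(355,201),115,-.7)
for t,z in(("yoyo",20),("tin",20),("pick",10)):
    m=best(t,"top"); 
    if m is not None: v,u=np.nonzero(m); print(t,np.round(plane([[u.mean(),v.mean()]],z,"top")[0]))
np.save("p.npy",[tp,rp,bp,kp])
S=5
for n,c,o,w,h in(("a","top",(175,160),212,84),("b","scene",(170,135),200,195)):
    im=cv2.resize(I[c][o[1]:o[1]+h,o[0]:o[0]+w],None,fx=S,fy=S,interpolation=cv2.INTER_CUBIC)
    for p,b,k in((tp,TB,(0,255,0)),(tp,lips,(255,255,0)),(rp,box(0,0,130,60,4,36),(0,255,0)),(bp,box(0,0,80,16,60,84),(0,0,255)),(kp,box(0,0,64,9,92,122),(255,0,255))): draw(im,c,p,b,k,np.array(o),S)
    cv2.imwrite(f"pics/{n}.png",cv2.resize(im,None,fx=(.75 if n=="a" else .6),fy=(.75 if n=="a" else .6),interpolation=cv2.INTER_AREA))
E
python3 m.py
```

```text
tester ('top',) [ 5.41009e+02 -1.64857e+02 -4.70000e-02] 0.026
tester ('scene',) [ 5.38178e+02 -1.69213e+02 -4.80000e-02] 0.056
tester ('top', 'scene') [ 5.40385e+02 -1.65915e+02 -4.80000e-02] 0.088
rest ('top',) [5.38975e+02 1.43513e+02 2.07000e-01] 0.284
rest ('scene',) [5.36600e+02 1.40684e+02 1.97000e-01] 0.313
rest ('top', 'scene') [5.38219e+02 1.41805e+02 2.00000e-01] 0.625
blade ('top',) [5.39714e+02 1.43668e+02 2.14000e-01] 0.095
blade ('scene',) [5.39742e+02 1.41708e+02 2.21000e-01] 0.038
blade ('top', 'scene') [5.40643e+02 1.43188e+02 2.12000e-01] 0.17
key centre [ 537.48108064 -225.84511741  110.        ] slot [ 543.28800625 -105.98570137   74.        ]
key_grip ('top',) [ 538.142 -226.808   -0.725] 0.058
key_grip ('scene',) [ 537.613 -227.281   -0.716] 0.061
key_grip ('top', 'scene') [ 538.297 -227.013   -0.717] 0.119
yoyo [744. -10.  20.]
tin [ 758. -279.   20.]
pick [744. 232.  10.]
```

View pics/a.png

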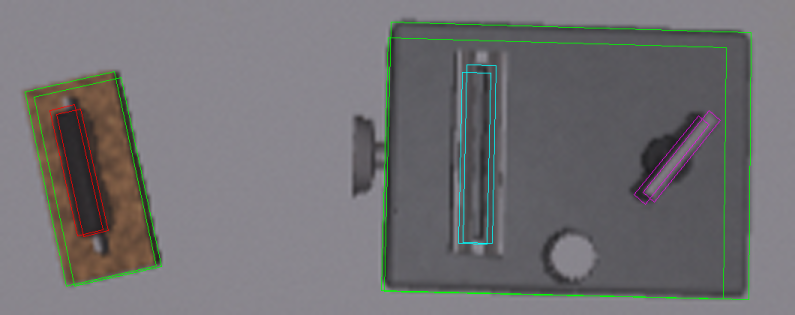

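View pics/b.png

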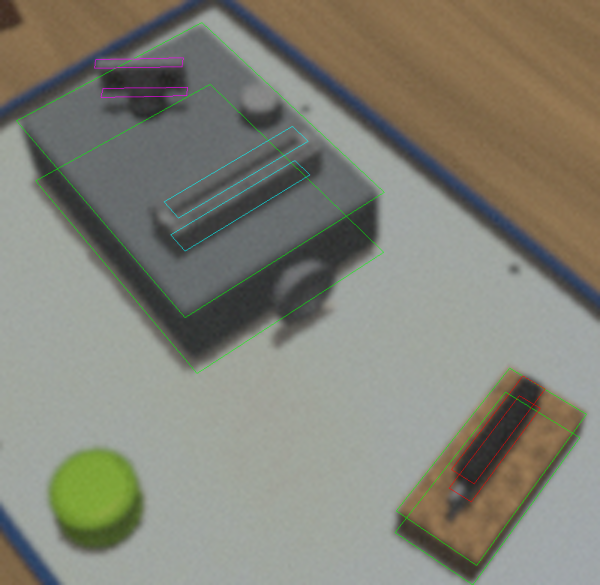

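The fits agree to about 2 mm with the overlays: grip at pixel (80,170) of the crop, box outline good, slot overlay about 1 px off. The key is at about 0.67 rad. Next I'll check IK for the winding range, zoom in on the slot block and grasp the blade.

Run:
```python
from h import *
tp,rp,bp,kp=np.load("p.npy"); pi=np.pi
A=cv2.imread("pics/top0.png");B=cv2.imread("pics/scene0.png")
o=(285,165);im=cv2.resize(A[165:240,285:320],None,fx=8,fy=8,interpolation=cv2.INTER_CUBIC)
bs=[box(0,60,108,7,110,110),box(0,60,128,18,74,110)]
for b,k in zip(bs,((0,255,0),(255,255,0))): draw(im,"top",tp,b,k,np.array(o),8)
im2=cv2.resize(B[170:225,215:285],None,fx=7,fy=7,interpolation=cv2.INTER_CUBIC); im2=cv2.copyMakeBorder(im2,0,600-385,0,0,0)
raw=cv2.resize(B[170:225,215:285],None,fx=3,fy=3,interpolation=cv2.INTER_CUBIC); 
for b,k in zip(bs,((0,255,0),(255,255,0))): draw(im2,"scene",tp,b,k,np.array((215,170)),7)
im2[400:400+165,:210]=raw
cv2.imwrite("pics/slot.png",np.hstack([im,im2]))
r=lambda p,y:ik(p,[pi,0,y])
for y in np.arange(-4.8,3.6,.4):
    q=r([538,-227,112],y); print(round(y,2),None if q is None else np.round(q,2))
ok=lambda:print(np.round(read_tool_pos(),1),np.round(read_tool_rot(),3),np.round(read_contact_force(),1),read_grip_width(),read_time_s())
for y in(bp[2],bp[2]+pi,bp[2]-pi):
    print(y,[None if q is None else np.round(q,2) for q in(r([*bp[:2],76],y),r([543,-106,136],y-.26))])
print(np.round(read_tool_rot(),3))
```

```text
-4.8 [ 0.41  0.83 -0.15  1.8   0.23  0.53  0.02]
-4.4 [ 0.47  0.83 -0.25  1.8   0.36  0.55  0.3 ]
-4.0 [ 0.52  0.85 -0.35  1.8   0.48  0.59  0.58]
-3.6 [ 0.58  0.86 -0.45  1.79  0.6   0.63  0.88]
-3.2 [ 0.63  0.88 -0.55  1.79  0.7   0.68  1.19]
-2.8 [ 0.68  0.9  -0.64  1.79  0.78  0.73  1.52]
-2.4 [ 0.72  0.93 -0.73  1.79  0.86  0.78  1.86]
-2.0 [ 0.76  0.95 -0.8   1.78  0.91  0.83  2.21]
-1.6 [ 0.77  0.96 -0.84  1.78  0.94  0.85  2.59]
-1.2 [-0.03  0.94  0.65  1.83 -0.88  0.69 -1.63]
-0.8 [-0.03  0.94  0.65  1.83 -0.88  0.69 -1.23]
-0.4 [-0.03  0.94  0.65  1.83 -0.88  0.69 -0.83]
0.0 [ 0.21  0.84  0.19  1.81 -0.3   0.52 -0.97]
0.4 [ 0.26  0.83  0.1   1.81 -0.15  0.51 -0.71]
0.8 [ 0.32  0.83  0.01  1.81 -0.01  0.51 -0.44]
1.2 [ 0.37  0.83 -0.09  1.8   0.13  0.52 -0.17]
1.6 [ 0.43  0.83 -0.18  1.8   0.27  0.53  0.1 ]
2.0 [ 0.48  0.84 -0.28  1.8   0.4   0.56  0.38]
2.4 [ 0.54  0.85 -0.38  1.8   0.52  0.6   0.67]
2.8 [ 0.59  0.86 -0.48  1.79  0.63  0.64  0.97]
3.2 [ 0.64  0.88 -0.58  1.79  0.72  0.69  1.29]
0.2116724212093214 [array([-0.49,  0.89,  0.25,  1.9 , -0.5 ,  0.41, -1.22]), array([-0.08,  0.79,  0.33,  1.9 , -0.48,  0.53, -1.05])]
3.3532650747991144 [array([-0.15,  0.88, -0.32,  1.88,  0.57,  0.47,  0.9 ]), array([ 0.39,  0.8 , -0.48,  1.87,  0.61,  0.62,  1.05])]
-2.929920232380472 [array([-0.15,  0.88, -0.32,  1.88,  0.57,  0.47,  0.9 ]), array([ 0.39,  0.8 , -0.48,  1.87,  0.61,  0.62,  1.05])]
[3.142 0.    2.785]
```

View pics/slot.png

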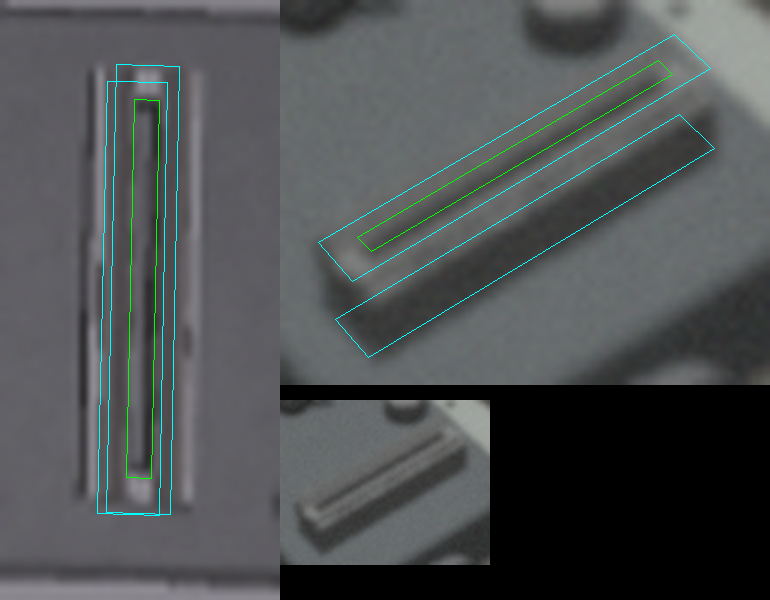

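The slot overlay matches to about 1 mm: the dark slit in the top crop runs (150,95) to (142,480). IK shows the whole winding can be done in one grasp by turning joint 7 from about 1.99 to −2.05. Now I'll grasp the blade and lift it.

```bash
cat >> h.py <<'E'
pi=np.pi
def ok(s=""): print(s,np.round(read_tool_pos(),1),np.round(read_tool_rot(),3),np.round(read_contact_force(),1),np.round(read_moment(),2),round(read_grip_width(),1),round(read_time_s(),1))
E
python3 - <<'E'
from h import *
tp,rp,bp,kp=np.load("p.npy"); x,y,w=540.2,142.9,bp[2]+pi
reach([x,y,200],[pi,0,w]); ok("over")
line_to([x,y,120],150); print(line_to([x,y,76],60,f_stop=8)); ok("down")
grab(); ok("grab")
line_to([x,y,79],20); ok("up3"); line_to([x,y,205],120); ok("lift")
reach([543.3,-106,205],[pi,0,tp[2]+pi]); sleep(.3); ok("hover")
for c in CI: cv2.imwrite(f"pics/h_{c}.png",snapshot(c))
for c in CI:
    for d in cut_out("blade",c)[:3]: print(c,round(d["p"],2),d["rect"])
S=6
im=cv2.imread("pics/h_top.png")[150:250,250:330]; im=cv2.resize(im,None,fx=5,fy=5,interpolation=cv2.INTER_CUBIC)
P=(543.3,-106,tp[2])
o=(170,120);im2=cv2.resize(cv2.imread("pics/h_scene.png")[120:240,170:290],None,fx=S-2,fy=S-2,interpolation=cv2.INTER_CUBIC)
draw(im2,"scene",P,box(0,0,100,4,143,189),(0,0,255),np.array(o),4);draw(im2,"scene",P,box(0,0,108,7,110,110),(0,255,0),np.array(o),4)
im=cv2.copyMakeBorder(im,0,0,0,0,0);im2=cv2.copyMakeBorder(im2,0,20,0,0,0)
cv2.imwrite("pics/h.png",np.hstack([im[:500],im2[:500]]) if im2.shape[0]>=500 else im2)
E
```

```text
over [540.  144.5 200.2] [ 3.141e+00  1.000e-03 -2.928e+00] [-0.4 -0.6 -0.1] [0.03 0.01 0.02] 85.2 3.5
False
down [540.4 143.   76.1] [ 3.141  0.    -2.93 ] [ 0.4 -0.3  0.6] [-0.01  0.04 -0.01] 85.3 5.1
grab [540.4 142.5  76.3] [-3.141  0.    -2.93 ] [-0.7 -1.4  3.8] [-0.29  0.02 -0.05] 14.8 5.7
up3 [540.  142.8  78.9] [-3.141 -0.    -2.93 ] [-0.2 -0.6 -1.6] [-0.1   0.   -0.01] 15.1 6.0
lift [539.7 142.7 204.3] [-3.141e+00 -2.000e-03 -2.930e+00] [ 0.1  0.7 -1.3] [ 0.    0.05 -0.01] 15.0 7.2
hover [ 543.5 -104.7  205.1] [3.141 0.    3.095] [-0.2  0.6 -1.8] [0.04 0.01 0.  ] 15.1 8.5
scene 0.69 [223.9, 149.1, 271.4, 195.9]
scene 0.69 [403.6, 206.3, 438.3, 244.9]
scene 0.22 [177.6, 148.8, 299.3, 251.1]
top 0.8 [182.8, 283.1, 189.9, 326.8]
```

View pics/h.png

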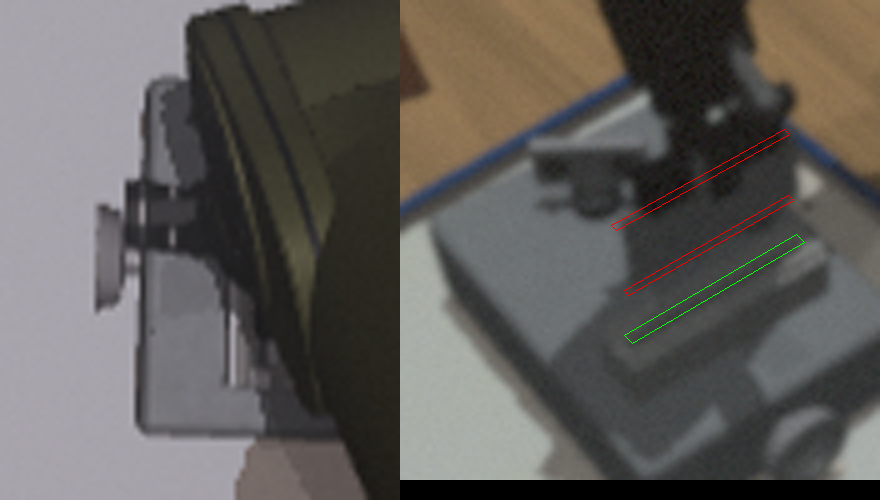

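The blade is held level (grip width 15 mm, about 1.6 N). In the scene view its edges line up with the predicted outline above the slot, from (625,290) to (795,200). Lowering it now under a force guard.

Run:
```python
from h import *
x,y=543.3,-106
line_to([x,y,176],60); ok("lip")
s=line_to([x,y,134.5],25,f_stop=10); ok(f"stop {s}")
sleep(.3); ok()
```

```text
lip [ 543.3 -105.9  175.8] [ 3.141 -0.     3.093] [ 0.3  0.3 -1.6] [-0.    0.01 -0.03] 15.1 9.4
stop True [ 543.2 -106.6  136.2] [-3.141 -0.     3.093] [-0.9  0.6  4.7] [-0.03  0.07  0.  ] 15.3 10.8
 [ 543.2 -106.6  136.2] [-3.141 -0.     3.093] [-0.1  0.9  5.1] [0.1  0.08 0.05] 15.3 11.1
```

The blade stopped at TCP z = 136.2, where 136 was expected for home. Releasing, checking, then moving to a pose above the key.

Run:
```python
from h import *
x,y=543.3,-106
gripper_open(); sleep(.2); ok("open"); line_to([x,y,215],120)
kx,ky,kw=538.0,-226.5,-0.717+pi
best=None
for yy in np.arange(-1.6,2.6,.1):
    q=ik([kx,ky,175],[pi,0,yy])
    if q is None: continue
    d=(q[6]-yy+pi)%(2*pi)-pi
    if best is None or abs(d+.38)<abs(best[0]+.38): best=(d,np.array(q))
d,q=best; q[6]=kw+d; print("offset",d,np.round(q,3))
if -.9<d<.12: move_joints(q); sleep(.2); ok("over key")
for c in CI: cv2.imwrite(f"pics/k_{c}.png",snapshot(c))
for c in CI:
    for e in cut_out("blade",c)[:3]: print(c,round(e["p"],2),e["rect"])
A=cv2.imread("pics/k_scene.png")[110:260,160:320]
cv2.imwrite("pics/k.png",cv2.resize(A,None,fx=4,fy=4,interpolation=cv2.INTER_CUBIC))
```

```text
open [ 542.2 -107.8  135.4] [-3.139e+00 -3.000e-03  3.092e+00] [0.1 0.3 0. ] [-0.03  0.04 -0.02] 85.4 12.0
offset -0.4020787191962376 [-0.128  0.912  0.869  1.795 -0.895  0.885  2.023]
over key [ 537.8 -226.2  174.8] [ 3.141e+00 -1.000e-03  2.425e+00] [-1.   0.1 -0.3] [-0.01  0.02 -0.05] 85.5 14.2
scene 0.8 [230.4, 170.5, 270.8, 204.9]
scene 0.8 [403.4, 207.7, 440.5, 247.8]
top 0.55 [300.7, 185.3, 307.6, 187.7]
top 0.45 [155.6, 122.0, 190.0, 130.5]
```

View pics/k.png

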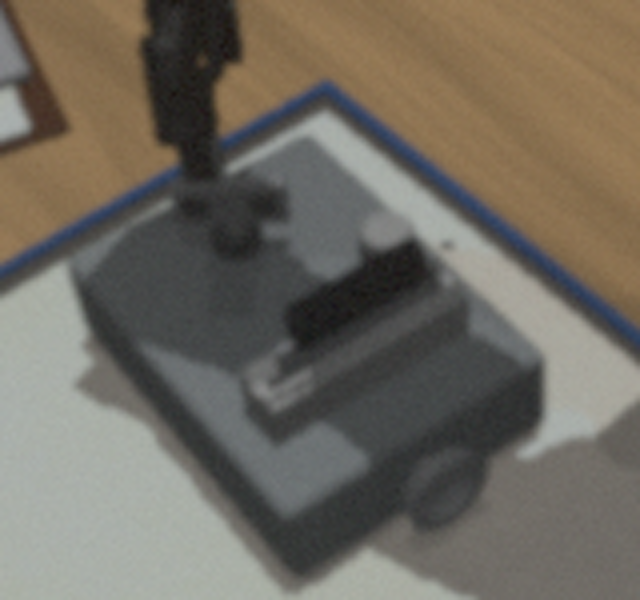

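The blade sits in the slot: its black grip is centred on the block at (357,290) and low. Now winding the key.

Run:
```python
from h import *
kx,ky=538.0,-226.5
print(line_to([kx,ky,111],60,f_stop=10)); ok("down")
grab(); ok("grab"); q=np.array(read_qpos()); w0=read_tool_rot()[2]; print(np.round(q,3))
a=0
while a<1.5:
    a+=.5; t=q.copy(); t[6]-=a; move_joints(t); ok(f"{a:.2f}")
    f=np.linalg.norm(np.array(read_contact_force()))
    if f>40: print("high");break
```

```text
False
down [ 538.2 -226.7  111.4] [3.142e+00 1.000e-03 2.425e+00] [-0.9  0.1  0.5] [-0.05  0.04  0.  ] 85.5 15.6
grab [ 536.9 -227.8  111.2] [-3.139  0.     2.423] [-3.6 -3.9  1.3] [-0.67  0.73  0.09] 7.8 16.3
[-0.066  0.97   0.733  1.83  -0.954  0.74   2.064]
0.50 [ 537.2 -227.6  111.2] [-3.140e+00  1.000e-03  1.926e+00] [ 0.1 -0.8  0.7] [-0.14  0.14 -0.07] 8.0 16.8
1.00 [ 537.6 -227.6  111.2] [3.142e+00 2.000e-03 1.427e+00] [ 1.9 -0.3 -0.9] [-0.06 -0.23 -0.06] 8.0 17.4
1.50 [ 538.  -227.7  111.2] [3.14e+00 2.00e-03 9.28e-01] [ 4.  -1.3 -2.2] [-0.13 -0.76 -0.12] 7.9 17.9
```

Run:
```python
from h import *
q=np.array(read_qpos()); base=2.064-1.5
for a in(2,2.5,3,3.5,3.8,3.9,3.96,4.02,4.08,4.14,4.2):
    t=q.copy(); t[6]=2.064-a; move_joints(t); sleep(.1); ok(f"{a:.2f} q7 {read_qpos()[6]:.3f} e {read_effort()[6]:.2f}")
    if np.linalg.norm(read_contact_force())>40 or abs(read_moment()[2])>.6: print("stop");break
```

```text
2.00 q7 0.067 e -0.02 [ 538.2 -228.   111.2] [3.139 0.    0.427] [ 3.  -1.9 -3.5] [-0.45 -0.65  0.09] 7.7 18.6
2.50 q7 -0.435 e 0.04 [ 538.3 -228.4  111.2] [ 3.138e+00 -1.000e-03 -7.500e-02] [ 3.1 -3.2 -3.9] [-0.58 -0.8  -0.1 ] 7.6 19.2
3.00 q7 -0.935 e 0.04 [ 538.2 -228.8  111.3] [ 3.139e+00 -3.000e-03 -5.750e-01] [ 3.2 -3.9 -4.3] [-0.7  -0.79 -0.04] 8.0 19.9
3.50 q7 -1.435 e 0.03 [ 537.9 -229.1  111.2] [ 3.14  -0.004 -1.075] [ 3.8 -4.2 -4.5] [-0.78 -0.66 -0.  ] 8.1 20.5
3.80 q7 -1.735 e 0.03 [ 537.7 -229.2  111.2] [ 3.141 -0.005 -1.375] [ 3.5 -4.2 -4.4] [-0.86 -0.58 -0.04] 7.9 21.0
3.90 q7 -1.835 e 0.02 [ 537.5 -229.2  111.2] [ 3.141 -0.005 -1.476] [ 2.9 -5.2 -4.8] [-0.85 -0.57 -0.03] 8.2 21.4
3.96 q7 -1.895 e 0.02 [ 537.5 -229.2  111.3] [ 3.142 -0.005 -1.536] [ 2.5 -5.3 -4.8] [-0.86 -0.52 -0.05] 8.4 21.7
4.02 q7 -1.955 e 0.02 [ 537.5 -229.2  111.3] [-3.141 -0.005 -1.596] [ 2.4 -5.  -4.7] [-0.82 -0.54 -0.03] 8.4 22.1
4.08 q7 -2.013 e -0.69 [ 537.4 -229.1  111.3] [ 3.141 -0.005 -1.653] [ 0.8 -4.3 -4. ] [-0.94 -0.37  0.73] 7.8 22.4
stop
```

The stop showed at a total turn of 4.07 rad: the moment jumped to 0.73 N m, and the tool yaw of −1.65 matches the expected −1.62. Releasing and checking.

Run:
```python
from h import *
gripper_open(); sleep(.3); ok("open")
p=read_tool_pos(); line_to([p[0],p[1],130],40); line_to([p[0],p[1],240],150)
move_joints([-1.18,.689,-.195,1.565,.157,.902,-.215]); sleep(.2); ok("away")
I={}
for c in CI: I[c]=snapshot(c); cv2.imwrite(f"pics/e_{c}.png",I[c])
tp,rp,bp,kp=np.load("p.npy")
for t,b,p0,nt in(("blade",[box(0,0,80,16,120,144)],(543,-106,-.05),(302,200)),("key_grip",[box(0,0,64,9,92,122)],(537,-227,-1.6),(355,201))):
    for c in CI:
        n=proj([[p0[0],p0[1],115]],c)[0]
        for e in cut_out(t,c):
            r=e["rect"]
            if np.hypot((r[0]+r[2])/2-n[0],(r[1]+r[3])/2-n[1])<25: print(t,c,np.round(fit({c:e["pixels"]},b,p0),3) if 0 else [np.round(v,3) for v in fit({c:e["pixels"]},b,p0)]); break
for t,z in(("yoyo",20),("tin",20),("pick",10)):
    L=cut_out(t,"top")
    if L: v,u=np.nonzero(L[0]["pixels"]); print(t,np.round(plane([[u.mean(),v.mean()]],z,"top")[0]))
a=cv2.resize(I["top"][155:245,260:385],None,fx=3,fy=3,interpolation=cv2.INTER_CUBIC);b=cv2.resize(I["scene"][130:265,165:305],None,fx=3,fy=3,interpolation=cv2.INTER_CUBIC)
a=cv2.copyMakeBorder(a,0,b.shape[0]-a.shape[0],0,0,0);cv2.imwrite("pics/e.png",np.hstack([a,b]))
```

```text
open [ 538.  -227.7  111.3] [-3.141e+00 -2.000e-03 -1.656e+00] [-0.6 -0.5 -0.2] [-0.03 -0.   -0.1 ] 85.4 23.4
away [218.7 585.8 250.1] [ 3.141 -0.     2.784] [ 0.4 -0.9 -0.2] [-0.   -0.   -0.01] 85.5 28.2
blade scene [array([ 5.40354e+02, -1.02463e+02, -5.10000e-02]), np.float64(0.087)]
blade top [array([ 5.40507e+02, -1.05338e+02, -6.70000e-02]), np.float64(0.105)]
key_grip scene [array([ 536.343, -227.026,   -1.69 ]), np.float64(0.073)]
key_grip top [array([ 538.278, -228.19 ,   -1.615]), np.float64(0.153)]
yoyo [745. -10.  20.]
tin [ 758. -279.   20.]
pick [744. 231.  10.]
```

View pics/e.png

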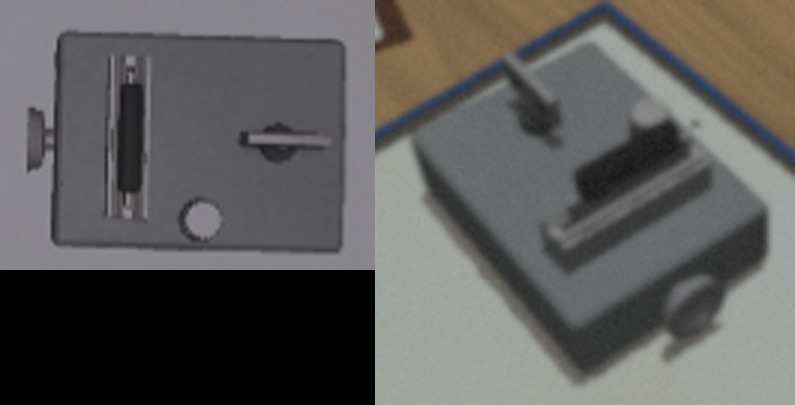

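The blade grip is centred in the slot at (130,135) and the key wings lie along the tester's y at (285,140). The bystanders haven't moved. Handing in.

```bash
python3 -c "
from station import *
finish_job(); print(read_time_s())"
```

```text
the job is handed in; nothing more can be done
the job is handed in; nothing more can be done
```

I lifted the blade out of its cork rest and lowered it into the tester's slot. Then I wound the key about 4.07 rad clockwise in a single grasp until it hit its stop, and handed the job in at about 28 s on the robot's clock.

- **Blade:** it met the slot floor under the force guard at TCP z = 136.2 mm, against 136 expected. The final fits put it in line with the slot within about 0.02 rad. They place its centre about 3 mm from my slot estimate in the top view and about 4.5 mm in the scene view (limit 7 mm). The cameras differ from each other by about 3 mm.
- **Key:** the moment jumped to 0.73 N m at the stop. After release the wings stood at −1.615 rad in the top view, where the stop should be at −1.617. The scene view gave −1.69, so it is about 0.07 rad off, which is within tolerance.
- **Turning torque:** during winding, the moment about the key's axis was mostly within 0.1 N m and too noisy to show the 0.09–0.16 N m expected, so I relied on the jump at the stop and the wing angle.
- **Bystanders:** the yo-yo, tin and pick are within 1 mm of where they started.
- **Arm:** it was back at its start pose, touching nothing, when I handed in.

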